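# Check sprung forceps on the tip-gap gauge

### The job

Hang the sprung forceps by the eye on the gauge stand's post, lying level with the tips over the white block, and let go. Then squeeze the two black grip pads until each tip stands over its own green stripe, never letting the tips meet, hold that gap steady for two seconds, and finish while still holding the squeeze. Leave the bottles, dish and cover-slip box where they are.

Things in the scene. Friction and masses are not known exactly. Their poses are not given: they have to be found in the camera images.
- forceps: Loose steel sprung forceps, flat on the riser, 176 long, 43 wide over the open tips, 14 high, 70 g. Origin under its middle; x runs from eye to tips, y left, z up. Two arms, 10 high, hinge on z axes at x = -28, y = +5 and -5, sprung apart, 115 long to the tips. Black grip pads on their outer sides, 28 long, up to z = 12.5, centred at x about 37; over the pads 35 wide when open
- forceps_eye (a point): Centre of the eye hole, level with the forceps' underside, at x = -75 of the forceps; axes as the forceps. Ring of outer diameter 28, hole diameter 16, 8 high
- forceps_heel (a point): Centre of the rigid heel block, 34 long (x), 13 wide (y), 14 high, at x = -45 of the forceps, 7 above its underside; pick the forceps up here; axes as the forceps
- tip_l (a point): Left (+y) tip point of the forceps, 3.5 above its underside; tip 3 thick. Open, the tips are 40 apart; 14 apart takes about 5 N at each pad, the forceps then being about 20 wide over the pads; tips move about 1.8 times as far as pads
- tip_r (a point): Right (-y) tip point of the forceps, as tip_l
- stand: Gauge stand fixed on the riser: blue base plate 215 x 70, top 12 above the riser; origin under its middle, x from the post towards the gauge block. Steel post, diameter 10, at x = -80, its top 52 above the riser, on an aluminium boss of diameter 30, top at 24. White gauge block at x = 62 to 98, 66 wide, top also at 24. Between boss and block fingers may go down to the base plate
- post_seat (a point): On the post's axis at the boss's top, 24 above the riser, where the underside of the eye rests; axes as the stand. So hung, the forceps lies level on boss and block, tips over the middle of the block
- gauge_mid (a point): Top of the white gauge block, midway between its two green stripes, at x = 80 of the stand; axes as the stand. The stripes run along x, each 6 wide, middles at y = +7 and -7
- riser: White sheet-metal instrument riser fixed on the desk behind the microscope, 270 (x) x 370 (y), its flat top 130 above the desk; origin under its middle on the desk. Forceps and gauge stand are on its top. The tall microscope (up to 440 above the desk) stands between it and the robot
- brown_bottle_black_cap: Loose brown reagent bottle with black cap, 36 x 36 x 74, origin under its centre; bystander
- brown_bottle_red_cap: Loose brown reagent bottle with red cap, 36 x 36 x 80, origin under its centre; bystander
- coverslip_box: Loose small box of cover slips, 31 x 31 x 15, origin under its centre; bystander
- petri: Loose petri dish with lid, 90 x 90 x 15, origin under its centre; bystander

How it is judged (in metres and radians):
On the way, in this order (a step that is already met when the one before it is completed fails the run):
1. the forceps hangs by its eye on the post, down on the boss, tips over the white block, let go (horizontal distance between forceps_eye and post_seat below 0.005 m and z of forceps_eye in the frame of post_seat between -0.004 and 0.004 m and angle between forceps's own z axis and vertical below 0.08 rad and contact force between the fingers and forceps below 0.1 N and x of tip_l in the frame of gauge_mid between -0.017 and 0.017 m and y of tip_l in the frame of gauge_mid between -0.033 and 0.033 m and x of tip_r in the frame of gauge_mid between -0.017 and 0.017 m and y of tip_r in the frame of gauge_mid between -0.033 and 0.033 m), for 0.2 s.
2. squeezed by the fingers so that each tip stands over its own green stripe, held steady for two seconds (horizontal distance between forceps_eye and post_seat below 0.005 m and z of forceps_eye in the frame of post_seat between -0.004 and 0.004 m and angle between forceps's own z axis and vertical below 0.08 rad and y of tip_l in the frame of gauge_mid between 0.004 and 0.01 m and x of tip_l in the frame of gauge_mid between -0.017 and 0.017 m and z of tip_l in the frame of gauge_mid between -0.0005 and 0.0075 m and y of tip_r in the frame of gauge_mid between -0.01 and -0.004 m and x of tip_r in the frame of gauge_mid between -0.017 and 0.017 m and z of tip_r in the frame of gauge_mid between -0.0005 and 0.0075 m and contact force between the fingers and forceps above 1 N), for 2 s.
At the end, for the whole second after the job is handed in: The forceps' eye is on the post and down on the boss (within 5 mm of the axis, 4 mm of the seat, level within 0.08 rad), the fingers still squeeze it with more than 1 N, and each tip stands over its own green stripe (within 3 mm of the stripe's middle line, on the white block) (all of step 2 and linear speed of forceps below 0.02 m/s); the arm keeps its last pose, push and grip.
It fails at once if the tips meet (tip points less than 4 mm apart) (distance between tip_l and tip_r below 0.004 m).
It fails at once if a bystander (bottle, dish, cover-slip box) is shifted more than 20 mm (distance of any of brown_bottle_black_cap, brown_bottle_red_cap, coverslip_box, petri from where it was at the start of the episode above 0.02 m).
It also fails if it takes over 54 s, if anything falls off the work surface, if the arm or the gripper's body presses on something with over 40 N, if the wrist force passes 120 N, or if a joint passes its speed limit or range.

### The arm

A 7-joint arm with a two-finger parallel gripper is mounted at the origin on the work surface; the furniture and walls round the work are solid. World frame = base frame: x ahead of the robot, y to its left, z up, the work surface at z = 0. Lengths are in m, angles in degrees, forces in N, time in s.
With the tool pointing down it reaches from about 0.4 to 0.9 m from the base axis. Payload 5.5 kg.
Tool frame: the origin (TCP) lies where the fingers leave the gripper's body, on its centre line; the fingertips stand 73 mm ahead of it and the grasp point (between the pads) lies 54 mm ahead of it; z points along the fingers, y is the line along which they close (so a half turn about z gives the same grasp; the last joint's range is limited). The gripper opens to 85 mm and grips with 20 to 120 N. Pads are 22 mm wide; open, the fingers measure 114 mm over their backs; the gripper's body (76 mm by 85 mm) begins 54 mm behind the grasp point. The pads swing forward as they close: fully open they stand 13 mm farther back than shut.
Start: joints at [-50.409, 28.699, -24.465, 88.831, 12.651, 65.22, -12.049], TCP at [0.27, 0.591, 0.304] pointing down, gripper open.
Joint ranges: [-164.97, 164.97], [-17.58, 116.51], [-87.97, 89.64], [11.32, 138.91], [-80.73, 260.73], [10.89, 115.49], [-147.41, 147.41]. Speed limits (degrees/s): [147.25, 147.25, 180, 180, 180, 180, 180].

### API

Orientations are given as [roll, pitch, yaw] about the fixed x, y, z axes, in that order (R = Rz(yaw) Ry(pitch) Rx(roll)).
In Python, from bench import get_obs, camera, camera_model, finish_job gives the robot as it stands.
- The arm moves only by the tool servo_tool, never from a script. Its argument "plan" is a list of rows, each a list of 7 numbers: the opening, from 0 (shut) to 1 (fully open), then the shift along the world's x, y, z in units of 30 mm (1.0 is 30 mm), then the turn, a rotation vector about the world's x, y, z in units of 5 degrees (1.0 is 5 degrees). A call has 1 to 10 rows; each row shifts and turns the commanded pose from where the row before left it; what a row does not reach is not made up. A row lasts 1/8 s, in which the tool goes at most 62.5 mm and 10.7 degrees, less where a joint would pass 70% of its speed; a pose out of reach is approached as far as the arm can. A call is refused whole if a number of a shift passes 1 or a number of a turn 1, either way. A call with a gripper value outside its range is refused whole. The fingers move at their own pace and stop on an object; the grip force is fixed at half the most. Time passes only in rows, so rows that do not move let the fingers close. It gives the time, the measured TCP pose, the force, the opening and the grip force at its end, in the units of the state.
- get_obs(): the state, without advancing time (a new reading comes with each control period).
- camera(name): name is "scene" or "top" or "wrist"; returns the picture (384x512x3 uint8, red, green, blue); there is no depth.
- camera_model(name): a dict with "K" (3x3 intrinsics, pixels), "world_from_camera" (4x4, takes a point from camera to world coordinates); the wrist camera has in their place "hand_eye" (4x4, takes a point from camera to tool coordinates, whose origin is the TCP and whose axes are the flange's). Camera axes: x right, y down, z forward; pixel columns grow to the right and rows downward; lengths in m; the calibration is good to about 2 mm. A picture is of the moment at which its call begins: read the wrist's pose just before it. camera_model takes no time and is no camera call.
- finish_job(): hands the job in; it is judged then, once.
The state is a dict: "clock": time; "qpos": joint angles; "qd": joint speeds; "effort": joint torques, N m; "position": TCP position; "orientation": TCP orientation; "contact_force": force on the tool from outside, world axes, zero at the start; "wrist_torque": the same for the moment, N m; "finger_gap": finger opening in m; "grip_force": force on a finger pad.
Only numpy, scipy, OpenCV 4.12 (cv2) and the standard library are available. Lean on these libraries where they do the work, as an engineer would, in place of code of your own. Each camera call takes 0.05 s, during which the arm holds its last target. There are 200 camera calls.

## Working session

There is one attempt and no reset: what is moved stays moved. The work goes in short steps, Python scripts to look and compute and a tool call to move; the robot and the scene stay as the last step left them, time stands still between calls to the robot, and variables do not carry over. Pictures are saved under pics/ and viewed, at most 10 in all, crops included, and the job is handed in when it is done.

Besides the shell and the picture viewer there is one more tool, called after ">>>" as name(argument=value, ...), one argument or row to a line, values as JSON. servo_tool: Moves the arm, as the interface text tells. Its arguments: {"type":"object","properties":{"plan":{"type":"array","items":{"type":"array","items":{"type":"number"}}}},"required":["plan"]}

```bash
mkdir -p pics; python3 - <<'E'
from bench import *
import cv2,numpy as np
o=get_obs();print(o)
for n in("scene","top","wrist"):
    im=camera(n);cv2.imwrite(f"pics/{n}0.png",im[:,:,::-1]);m=camera_model(n);print(n,{k:np.round(v,4).tolist() for k,v in m.items() if k!='name'} )
E
python3 -c "
import cv2,numpy as np
a=[cv2.imread(f'pics/{n}0.png') for n in('scene','top')]
"
```

```text
{'clock': 0.0, 'qpos': array([-50.40800435,  28.75382261, -24.45376841,  88.89479345,
        12.65134594,  65.21985682, -12.04873309]), 'qd': array([ 0.04442587,  0.06921649,  0.04964825, -0.04662122, -0.00612912,
       -0.09371915,  0.03586747]), 'effort': array([ 5.13451923e-04, -5.69525385e+01, -5.81546545e+00, -2.80928743e+01,
        1.07987507e-02,  1.20532030e-02, -1.00181299e-05]), 'position': array([0.26947198, 0.59087265, 0.30283559]), 'orientation': array([-1.79885277e+02, -3.23343800e-03,  1.55493175e+02]), 'contact_force': array([-0.63473797,  0.86856043,  0.18860509]), 'wrist_torque': array([0.03208403, 0.03400354, 0.00165481]), 'grip_force': 0.0, 'finger_gap': 0.08539231993655781}
scene {'K': [[463.9585, 0.0, 256.2769], [0.0, 463.9585, 188.5705], [0.0, 0.0, 1.0]], 'world_from_camera': [[-0.951, -0.1259, 0.2825, 0.3524], [-0.3089, 0.4282, -0.8492, 0.6731], [-0.014, -0.8949, -0.4461, 0.5228], [0.0, 0.0, 0.0, 1.0]]}
top {'K': [[416.1648, 0.0, 250.6178], [0.0, 416.1648, 188.1481], [0.0, 0.0, 1.0]], 'world_from_camera': [[0.0258, -0.9882, 0.1508, 0.4657], [-0.9993, -0.0293, -0.0215, -0.0877], [0.0257, -0.1501, -0.9883, 0.9807], [0.0, 0.0, 0.0, 1.0]]}
wrist {'K': [[304.3535, 0.0, 259.4998], [0.0, 304.3535, 192.3277], [0.0, 0.0, 1.0]], 'hand_eye': [[-0.0021, -0.945, -0.327, 0.0845], [1.0, -0.0021, -0.0003, 0.0007], [-0.0004, -0.327, 0.945, -0.0704], [0.0, 0.0, 0.0, 1.0]]}
```

View pics/top0.png

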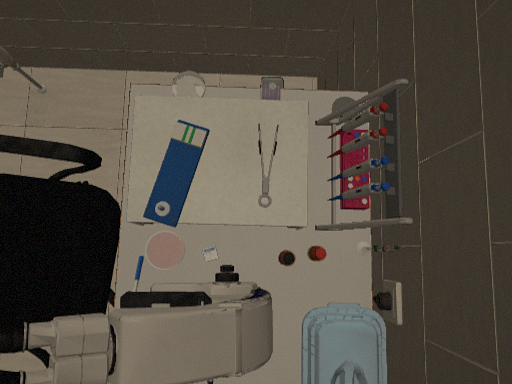

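View pics/scene0.png

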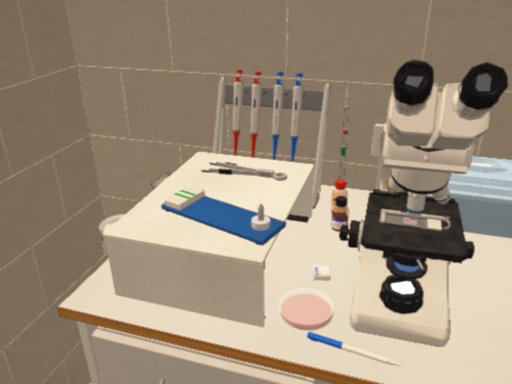

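The top view shows the stand (post ≈(162,209), stripes ≈(189,133)) and the forceps (eye ≈(265,200), tips ≈(260,125) and (276,125)). In the scene view the post is at ≈(261,215), the forceps eye at ≈(280,176) and the stripes at ≈(187,195).

```bash
cat > h.py <<'E'
import numpy as np,cv2
from bench import *
from scipy.spatial.transform import Rotation as Ro
def pose(o):
    T=np.eye(4);T[:3,:3]=Ro.from_euler('xyz',o['orientation'],degrees=True).as_matrix();T[:3,3]=o['position'];return T
def ray(n,uv,T=None):
    m=camera_model(n);W=m['world_from_camera'] if n!='wrist' else T@m['hand_eye']
    W=np.array(W);d=W[:3,:3]@np.linalg.solve(np.array(m['K']),[uv[0],uv[1],1.]);return W[:3,3],d/np.linalg.norm(d)
def plane(n,uv,z,T=None):
    p,d=ray(n,uv,T);return p+d*(z-p[2])/d[2]
def tri(*rs):
    A=0;b=0
    for p,d in rs:
        P=np.eye(3)-np.outer(d,d);A=A+P;b=b+P@p
    x=np.linalg.solve(A,b);return x,[np.linalg.norm((np.eye(3)-np.outer(d,d))@(x-p)) for p,d in rs]
def proj(n,X,T=None):
    m=camera_model(n);W=m['world_from_camera'] if n!='wrist' else T@m['hand_eye']
    c=np.linalg.inv(W)@np.r_[X,1];q=np.array(m['K'])@c[:3];return q[:2]/q[2]
def snap(n,f):
    o=get_obs();im=camera(n);cv2.imwrite('pics/'+f+'.png',im[:,:,::-1]);return pose(o)
E
python3 - <<'E'
from h import *
for n,box in(("top",(120,90,200,140)),("scene",(140,140,180,110))):
    im=cv2.imread(f'pics/{n}0.png');hsv=cv2.cvtColor(im,cv2.COLOR_BGR2HSV)
    x,y,w,h=box
    for nm,lo,hi in(("blue",(100,120,30),(130,255,255)),("green",(40,70,30),(85,255,255))):
        M=np.zeros(im.shape[:2],np.uint8);M[y:y+h,x:x+w]=cv2.inRange(hsv,lo,hi)[y:y+h,x:x+w]
        for c in cv2.findContours(M,0,2)[0]:
            if cv2.contourArea(c)>8:
                r=cv2.minAreaRect(c);print(n,nm,cv2.contourArea(c),np.round(cv2.boxPoints(r),1).tolist())
for nm,a,b in(("eye",(265,200),(280,176)),("post top",None,(261,206))):
    if a: print(nm,tri(ray('top',a),ray('scene',b)))
for nm,a,z in(("post",(162,209),.154),("greenmid",(189,133),.154),("eye",(265,200),.13),("tipl",(260,125),.13),("tipr",(276,125),.13),("riserTL",(135,97),.13),("riserBR",(308,225),.13),("scopeknob",(227,270),.15),("scopetop",(250,290),.43),("arm",(200,300),.43)):print(nm,plane('top',a,z).round(4))
a=cv2.imread('pics/top0.png')[90:230,120:310];cv2.imwrite('pics/c1.png',cv2.resize(a,None,fx=4,fy=4,interpolation=3))
E
```

```text
top blue 2678.0 [[143.1999969482422, 216.0], [177.1999969482422, 118.30000305175781], [209.1999969482422, 129.5], [175.10000610351562, 227.10000610351562]]
top green 33.0 [[187.5, 142.5], [192.8000030517578, 126.5999984741211], [195.5, 127.5], [190.1999969482422, 143.39999389648438]]
top green 31.5 [[180.89999389648438, 140.3000030517578], [186.39999389648438, 124.80000305175781], [189.1999969482422, 125.80000305175781], [183.60000610351562, 141.1999969482422]]
scene blue 1958.5 [[160.1999969482422, 210.39999389648438], [169.0, 184.0], [284.5, 222.5], [275.70001220703125, 248.89999389648438]]
scene blue 35.5 [[291.0, 160.0], [292.0, 139.8000030517578], [296.0, 140.0], [295.0, 160.1999969482422]]
scene blue 33.5 [[273.0, 140.0], [276.0, 140.0], [276.0, 158.0], [273.0, 158.0]]
scene green 18.0 [[174.6999969482422, 193.89999389648438], [175.3000030517578, 192.10000610351562], [189.39999389648438, 196.8000030517578], [188.8000030517578, 198.60000610351562]]
scene green 19.5 [[179.6999969482422, 190.89999389648438], [180.39999389648438, 188.8000030517578], [194.5, 193.5], [193.8000030517578, 195.60000610351562]]
eye (array([ 0.57142027, -0.13632679,  0.13256794]), [np.float64(6.035780491280894e-05), np.float64(6.035780491302168e-05)])
post [0.5448 0.069  0.154 ]
greenmid [0.702  0.0231 0.154 ]
eye [ 0.5717 -0.1365  0.13  ]
tipl [ 0.7313 -0.1226  0.13  ]
tipr [ 0.7325 -0.1565  0.13  ]
riserTL [0.7839 0.1443 0.13  ]
riserBR [ 0.5227 -0.2257  0.13  ]
scopeknob [ 0.429  -0.0637  0.15  ]
scopetop [ 0.4168 -0.1023  0.43  ]
arm [ 0.4028 -0.0385  0.43  ]
```

View pics/c1.png

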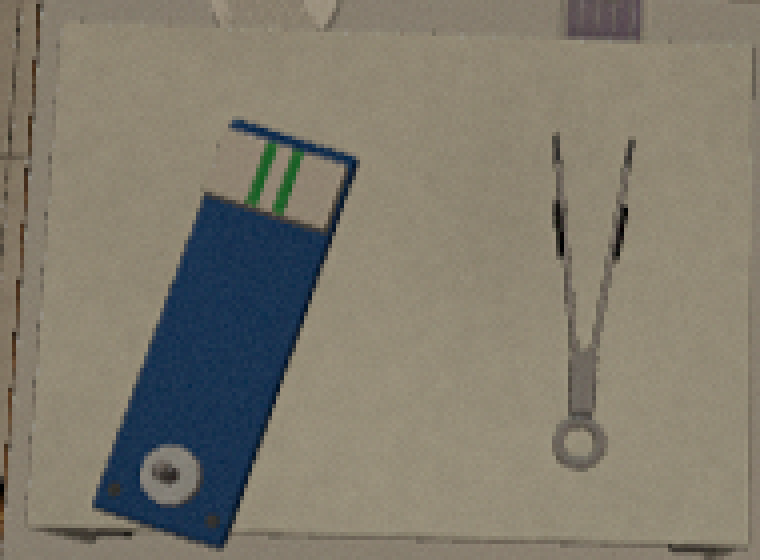

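>>> servo_tool(
  plan=[
    [1,0,0,1,0,0,0],
    [1,0,0,1,0,0,0],
    [1,0,0,1,0,0,0],
    [1,0,0,1,0,0,0],
    [1,1,0,1,0,0,0],
    [1,1,0,0,0,0,1],
    [1,1,0,0,0,0,1],
    [1,1,0,0,0,0,1],
    [1,1,0,0,0,0,1],
    [1,0,0,0,0,0,0],
  ],
)

```text
clock: 1.4
position: [0.4231, 0.5899, 0.4522]
orientation: [-179.9, 0.0, 175.2]
contact_force: [-0.2, -0.1, -0.3]
finger_gap: 0.0857
grip_force: 0.0
```

```bash
python3 - <<'E'
from h import *
snap('scene','s1');o=get_obs();print(o['clock'],o['qpos'].round(1),o['contact_force'])
a=cv2.imread('pics/s1.png');b=cv2.imread('pics/wrist0.png');t=cv2.imread('pics/top0.png')
snap('top','t1')
c=cv2.imread('pics/t1.png')
v=np.hstack([cv2.resize(x,(400,300)) for x in(a,c)]);w=np.hstack([cv2.resize(x,(400,300)) for x in(b,t)])
cv2.imwrite('pics/m1.png',np.vstack([v,w]))
E
```

```text
1.45 [-41.7  32.6 -26.1  64.   13.7  86.4  20.2] [-1.82565809  0.35718098  0.05972209]
```

View pics/m1.png

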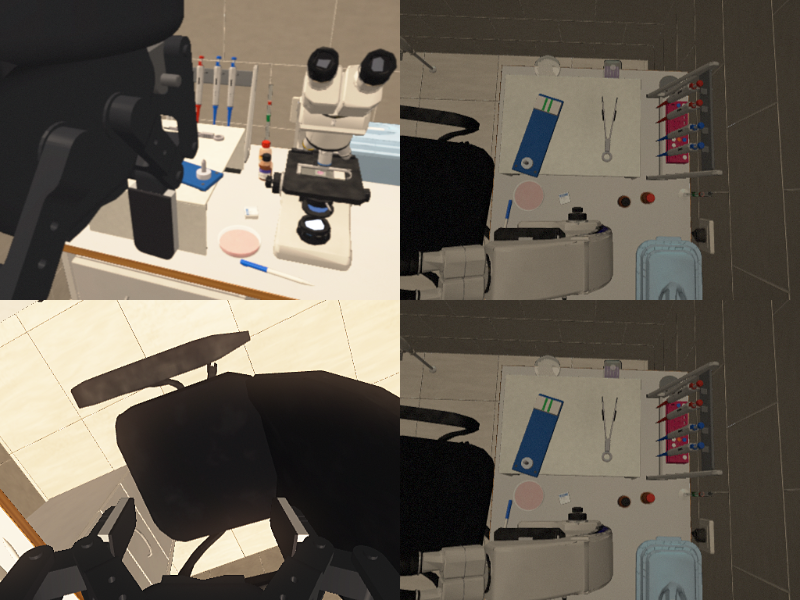

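The scene view shows the gripper on the left clear of everything. The microscope is at the right with its eyepieces pointing towards +y, and in the wrist view the dark object is the chair.

>>> servo_tool(
  plan=[
    [1,1,0,0,0,0,0],
    [1,1,0,0,0,0,0],
    [1,1,-1,0,0,0,0],
    [1,1,-1,0,0,0,0],
    [1,1,-1,0,0,0,0],
    [1,1,-1,0,0,0,0],
    [1,0,-1,0,0,0,0],
    [1,0,-1,0,0,0,0],
    [1,0,-1,0,0,0,0],
    [1,0,-1,0,0,0,0],
  ],
)

```text
clock: 2.75
position: [0.598, 0.3518, 0.4543]
orientation: [180.0, -0.0, 175.6]
contact_force: [0.4, -0.2, 0.5]
finger_gap: 0.0855
grip_force: 0.0
```

>>> servo_tool(
  plan=[
    [1,0,-1,0,0,0,0],
    [1,0,-1,0,0,0,0],
    [1,0,-1,0,0,0,0],
    [1,0,-1,0,0,0,0],
    [1,0,-1,0,0,0,0],
    [1,0,-1,0,0,0,0],
    [1,0,-1,0,0,0,0],
    [1,0,0,0,0,0,0],
    [1,0,0,0,0,0,0],
  ],
)

```text
clock: 3.88
position: [0.5988, 0.1433, 0.4543]
orientation: [179.9, 0.0, 175.6]
contact_force: [-0.0, 0.3, -0.1]
finger_gap: 0.0853
grip_force: 0.0
```

```bash
python3 - <<'E'
from h import *
T=snap('wrist','w2');np.save('w2.npy',T)
snap('scene','s2');o=get_obs();print(o['clock'],o['qpos'].round(1),o['contact_force'])
cv2.imwrite('pics/m2.png',np.hstack([cv2.resize(cv2.imread(f'pics/{x}.png'),(400,300)) for x in('s2','w2')]))
E
```

```text
3.975 [  0.4  18.9 -21.9  82.5   7.   79.9  64.1] [ 0.51539634 -0.56215527 -0.46650117]
```

View pics/m2.png

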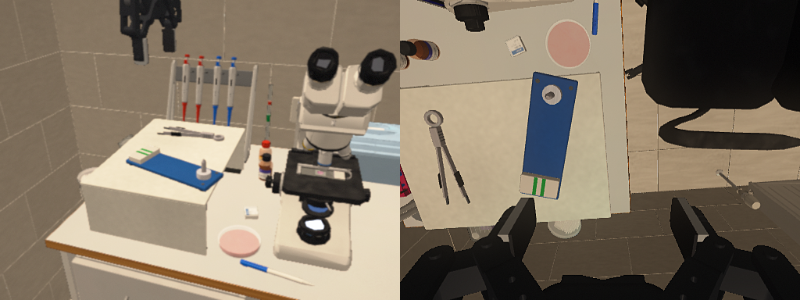

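In the wrist view the forceps eye is at ≈(41,149) in full-resolution pixels, the post base at ≈(193,121) and the stripes at ≈(176,238). The arm is clear.

>>> servo_tool(
  plan=[
    [1,0,-1,0,0,0,0],
    [1,0,-1,0,0,0,0],
    [1,0,-1,0,0,0,0],
    [1,0,-1,0,0,0,0],
    [1,0,-1,0,0,0,0],
    [1,0,-1,0,0,0,0],
    [1,0,-1,-1,0,0,0],
    [1,0,0,-1,0,0,0],
    [1,0,0,0,0,0,0],
    [1,0,0,0,0,0,0],
  ],
)

```text
clock: 5.22
position: [0.6003, -0.067, 0.3951]
orientation: [180.0, 0.1, 175.6]
contact_force: [-0.1, 0.5, 0.1]
finger_gap: 0.0854
grip_force: 0.0
```

```bash
python3 - <<'E'
from h import *
T=snap('wrist','w3');np.save('w3.npy',T);o=get_obs();print(o['clock'],o['qpos'].round(1),o['contact_force'])
a=cv2.imread('pics/w2.png')[80:280,20:240];b=cv2.imread('pics/w3.png')
cv2.imwrite('pics/m3.png',cv2.resize(b,(800,600),interpolation=2))
E
```

```text
5.275 [ 16.4  18.7 -16.2  89.7   5.4  72.3  85. ] [-0.78287546  0.21549913 -0.52947994]
```

View pics/m3.png

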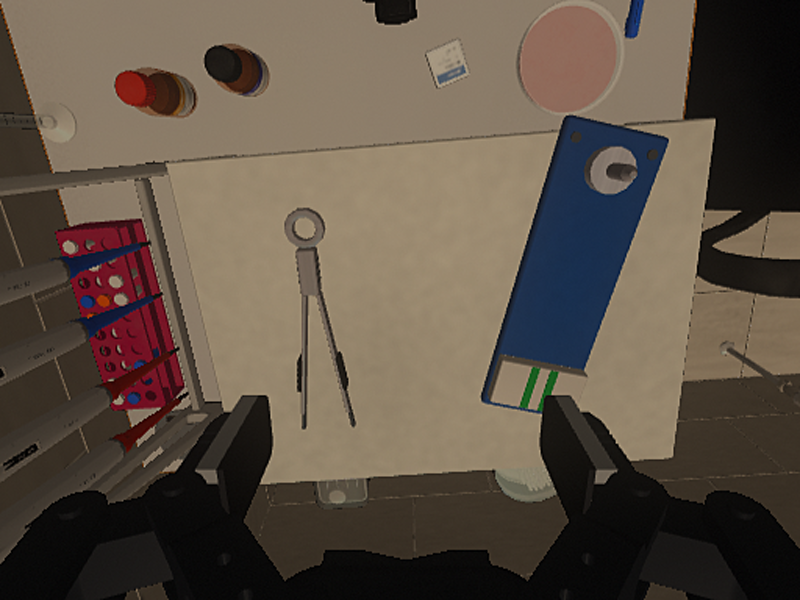

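The picture shows, in 800x600 pixels, the eye ≈(305,228), heel ≈(309,270), tips ≈(304,428) and (352,425), boss ≈(611,171) and stripes ≈(531,388) and (549,391).

```bash
cat > det.py <<'E'
from h import *
def det(f,e0,b0,r=14,k=8):
    im=cv2.imread(f'pics/{f}.png');out={}
    for nm,(cx,cy) in(("eye",e0),("boss",b0)):
        x0,y0=int(cx)-r-6,int(cy)-r-6;c=im[max(y0,0):y0+2*r+12,max(x0,0):x0+2*r+12];x0=max(x0,0);y0=max(y0,0)
        g=cv2.resize(cv2.cvtColor(c,cv2.COLOR_BGR2GRAY),None,fx=k,fy=k,interpolation=cv2.INTER_CUBIC)
        t,M=cv2.threshold(g,0,255,cv2.THRESH_OTSU)
        cs,h=cv2.findContours(M,cv2.RETR_CCOMP,cv2.CHAIN_APPROX_NONE)
        res=[]
        for q in cs:
            A=cv2.contourArea(q)/k/k
            if A<15 or A>900: continue
            e=cv2.fitEllipse(cv2.convexHull(q)if nm=='boss' else q);ctr=(np.array(e[0])+.5)/k-.5+[x0,y0]
            if np.hypot(*(ctr-[cx,cy]))<6: res.append((ctr.round(2),np.round(np.array(e[1])/k,1),round(A)))
        out[nm]=res
    hsv=cv2.cvtColor(im,cv2.COLOR_BGR2HSV);G=cv2.inRange(hsv,(45,90,30),(80,255,255));g=[]
    for q in cv2.findContours(G,0,2)[0]:
        if cv2.contourArea(q)>15:
            p=cv2.boxPoints(cv2.minAreaRect(q));g.append((p.mean(0).round(2),cv2.contourArea(q)))
    out['green']=g;return out
E
python3 - <<'E'
from det import *
print(det('w2',(41*1.28-0,115*1.28),(551-400,95)) if 0 else det('w2',((432-400)*1.28,117*1.28),((551-400)*1.28,95*1.28)))
print(det('w3',(305*.64,228*.64),(611*.64,171*.64),18))
E
```

```text
{'eye': [(array([ 42.96, 151.06]), array([ 7.8, 12.4]), 75)], 'boss': [(array([193.67, 120.93]), array([24.3, 26.2]), 484), (array([191.27, 121.79]), array([ 9.5, 13. ]), 71)], 'green': [(array([182.41, 239.56], dtype=float32), 75.5), (array([172.14, 237.89], dtype=float32), 77.0)]}
{'eye': [(array([194.77, 145.27]), array([12.4, 14.2]), 137)], 'boss': [(array([392.17, 108.66]), array([28.2, 32.8]), 547)], 'green': [(array([350.35, 249.95], dtype=float32), 82.0), (array([338.55, 247.85], dtype=float32), 107.0)]}
```

```bash
python3 - <<'E'
from h import *
A=np.load('w2.npy');B=np.load('w3.npy')
for n,a,b,z in(("eye",(42.96,151.06),(194.77,145.27),.134),("boss",(193.67,120.93),(391,109.3),.154),("g1",(182.41,239.56),(350.35,249.95),.154),("g2",(172.14,237.89),(338.55,247.85),.154)):
    X,e=tri(ray('wrist',a,A),ray('wrist',b,B));print(n,X.round(4),np.round(e,4),plane('wrist',a,z,A).round(4),plane('wrist',b,z,B).round(4))
for n,b,z in(("heel",(309,270),.144),("tl",(352,425),.135),("tr",(304,428),.135),("jaw",(311,296),.144),("padR",(300,373),.142),("padL",(342,370),.142)):print(n,plane('wrist',np.array(b)*.64,z,B).round(4))
E
```

```text
eye [ 0.5711 -0.1349  0.1342] [0.0001 0.0001] [ 0.5711 -0.135   0.134 ] [ 0.5713 -0.1349  0.134 ]
boss [0.5475 0.0693 0.152 ] [0.0004 0.0004] [0.5469 0.0697 0.154 ] [0.5477 0.0685 0.154 ]
g1 [0.7021 0.0311 0.155 ] [0.0003 0.0003] [0.7023 0.0308 0.154 ] [0.703  0.0314 0.154 ]
g2 [0.6986 0.0175 0.1547] [0.0002 0.0002] [0.6987 0.0173 0.154 ] [0.6992 0.0177 0.154 ]
heel [ 0.5998 -0.1339  0.144 ]
tl [ 0.7337 -0.1201  0.135 ]
tr [ 0.7334 -0.1592  0.135 ]
jaw [ 0.619  -0.1352  0.144 ]
padR [ 0.6802 -0.1529  0.142 ]
padL [ 0.6802 -0.1208  0.142 ]
```

>>> servo_tool(
  plan=[
    [1,0,-1,0,0,0,0.5],
    [1,0,-1,0,0,0,0],
    [1,0,-0.3,-0.5,0,0,0],
    [1,0,0,-1,0,0,0],
    [1,0,0,-1,0,0,0],
    [1,0,0,-1,0,0,0],
    [1,0,0,-1,0,0,0],
    [1,0,0,-0.5,0,0,0],
    [1,0,0,0,0,0,0],
    [1,0,0,0,0,0,0],
  ],
)

```text
clock: 6.52
position: [0.6005, -0.1373, 0.2451]
orientation: [-180.0, 0.1, 178.0]
contact_force: [0.4, -0.1, 0.5]
finger_gap: 0.0856
grip_force: 0.0
```

```bash
python3 - <<'E'
from h import *
T=snap('wrist','w4');np.save('w4.npy',T);o=get_obs();print(o['clock'],o['position'].round(4),o['orientation'].round(2),o['qpos'].round(1),o['contact_force'])
# expected points
for X in((.5712,-.135,.138),(.601,-.136,.144),(.7335,-.12,.135),(.7335,-.159,.135)):print(proj('wrist',X,T).round(1))
b=cv2.imread('pics/w4.png');cv2.imwrite('pics/m4.png',cv2.resize(b,(800,600),interpolation=2))
E
```

```text
6.575 [ 0.6006 -0.1375  0.2454] [-1.7998e+02  1.4000e-01  1.7800e+02] [ 20.9  27.4 -14.   97.4   7.7  56.   92.2] [-0.83353331  0.29765645 -0.07485906]
[260.6 181.8]
[260.7 230.3]
[286.7 375.3]
[237.7 376.6]
```

View pics/m4.png

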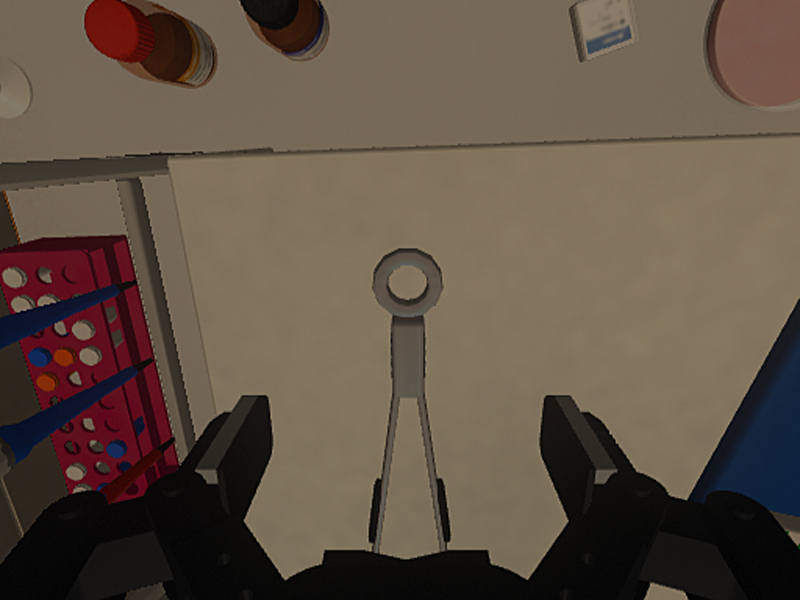

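The eye is at ≈(407,282) (260.5,180.5 in camera pixels), matching the prediction (260.6,181.8), so I descend and grip the heel.

>>> servo_tool(
  plan=[
    [1,0,0,-0.7,0,0,0.1],
    [1,0,0,-0.4,0,0,0],
    [1,0,0,-0.2,0,0,0],
    [1,0,0,0,0,0,0],
    [0.4,0,0,0,0,0,0],
    [0,0,0,0,0,0,0],
    [0,0,0,0,0,0,0],
    [0,0,0,0,0,0,0],
    [0,0,0,0,0,0,0],
    [0,0,0,0,0,0,0],
  ],
)

```text
clock: 7.82
position: [0.5998, -0.1375, 0.2053]
orientation: [-180.0, 0.0, 178.5]
contact_force: [-1.0, 0.2, 3.3]
finger_gap: 0.0114
grip_force: 60.5
```

>>> servo_tool(
  plan=[
    [0,0,0,0,0,0,0],
    [0,0,0,0.3,0,0,0],
    [0,0,0,0.5,0,0,0],
    [0,0,0,0.8,0,0,0],
    [0,0,0,0.8,0,0,0],
    [0,0,0,0.6,0,0,0],
    [0,0,0,0,0,0,0],
    [0,0,0,0,0,0,0],
  ],
)

```text
clock: 8.82
position: [0.5992, -0.1375, 0.2943]
orientation: [180.0, -0.1, 178.5]
contact_force: [0.4, -0.1, -1.5]
finger_gap: 0.0108
grip_force: 60.1
```

```bash
python3 - <<'E'
from h import *
T=snap('wrist','w5');np.save('w5.npy',T);snap('scene','s5');o=get_obs();print(o['clock'],o['position'].round(4),o['orientation'].round(2),o['finger_gap'],o['grip_force'],o['contact_force'])
c=cv2.imread('pics/w5.png')[100:,170:350];s=cv2.imread('pics/s5.png')[60:260,140:340]
cv2.imwrite('pics/m5.png',np.hstack([cv2.resize(c,(380,600)),cv2.resize(s,(420,600))[:, :]]))
E
```

```text
8.925 [ 0.5989 -0.1375  0.2936] [ 1.7998e+02 -1.3000e-01  1.7849e+02] 0.010795325226157951 60.12429356575012 [ 0.10706987  0.4307688  -0.81159401]
```

View pics/m5.png

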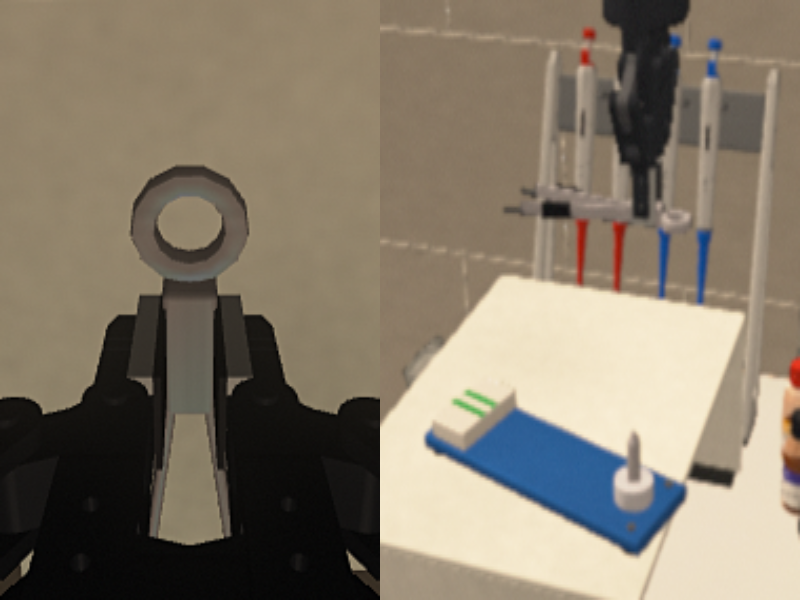

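The left half shows the ring hole clear and the heel square between the pads. The right half shows the forceps hanging level in the grip, with the post at ≈(633,440).

>>> servo_tool(
  plan=[
    [0,-0.2,0.6,0,0,0,-0.5],
    [0,-0.2,1,0,0,0,-0.5],
    [0,-0.2,1,0,0,0,-0.5],
    [0,-0.1,1,0,0,0,-0.5],
    [0,0,0.8,0,0,0,-0.5],
    [0,0,0.4,0,0,0,-0.4],
    [0,0,0,0,0,0,0],
    [0,0,0,0,0,0,0],
  ],
)

```text
clock: 9.93
position: [0.5785, 0.0055, 0.2943]
orientation: [-180.0, -0.1, 164.0]
contact_force: [-0.1, -0.7, -0.7]
finger_gap: 0.011
grip_force: 60.1
```

```bash
python3 - <<'E'
from h import *
T=snap('wrist','w6');np.save('w6.npy',T);o=get_obs();print(o['clock'],o['position'].round(4),o['orientation'].round(2),o['finger_gap'])
for X in((.5472,.069,.154),(.5472,.069,.182),(.701,.0243,.154)):print(proj('wrist',X,T).round(1))
b=cv2.imread('pics/w6.png');cv2.imwrite('pics/m6.png',cv2.resize(b,(800,600),interpolation=2))
E
```

```text
9.975 [0.5785 0.0053 0.2945] [-1.7996e+02 -3.0000e-02  1.6395e+02] 0.011072397186525933
[334.2 143.2]
[344.9 151.2]
[319.2 327.9]
```

View pics/m6.png

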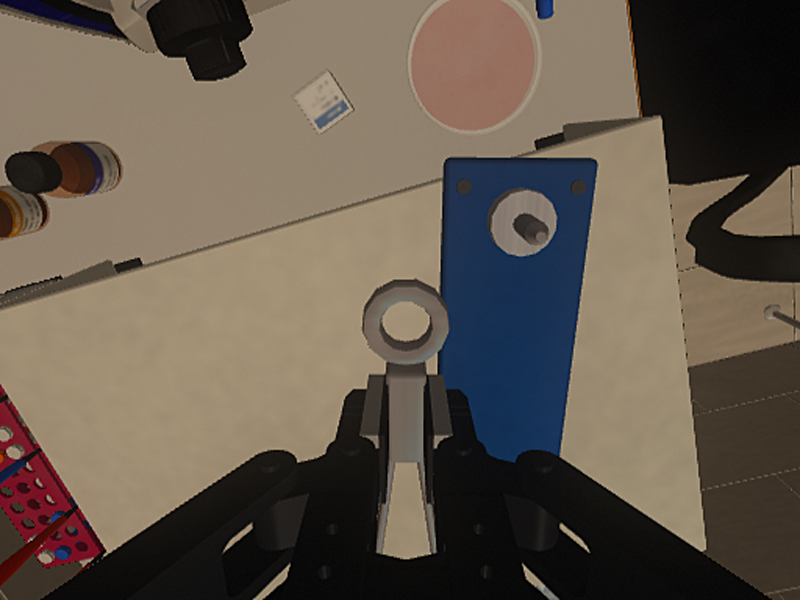

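```bash
python3 - <<'E'
from h import *
from det import det
T=np.load('w6.npy')
for f in('w5','w6'):
    d=det(f,(260.5,206),(334.7,142.1),24);print(d['eye'],d['boss'])
T=np.load('w6.npy')
for uv in((260.5,205.5),(260.5,208)):
  for h in(.067,.071,.075):
    X=plane('wrist',uv,T[2,3]-h,T);print(uv,h,X.round(4),(T[:3,:3].T@(X-T[:3,3])).round(4))
print('boss',plane('wrist',(334.7,142.1),.154,T).round(4),'posttop',plane('wrist',(345.6,152.3),.182,T).round(4))
E
```

```text
[(array([259.37, 204.8 ]), array([25.6, 30. ]), 603)] []
[(array([259.39, 206.18]), array([33. , 34.8]), 253)] [(array([339.23, 145.82]), array([17.6, 24.4]), 278)]
(260.5, 205.5) 0.067 [0.5498 0.0148 0.2273] [0.0301 0.0011 0.067 ]
(260.5, 205.5) 0.071 [0.5513 0.0144 0.2233] [0.0285 0.0011 0.071 ]
(260.5, 205.5) 0.075 [0.5528 0.014  0.2193] [0.0269 0.0011 0.075 ]
(260.5, 208) 0.067 [0.5511 0.0145 0.2273] [0.0287 0.0011 0.067 ]
(260.5, 208) 0.071 [0.5526 0.014  0.2233] [0.0271 0.0011 0.071 ]
(260.5, 208) 0.075 [0.5542 0.0136 0.2193] [0.0255 0.0011 0.075 ]
boss [0.5466 0.0695 0.154 ] posttop [0.548  0.0693 0.182 ]
```

Boss ≈(523,222) and post top ≈(540,238) agree with the earlier estimates to within 1 mm. The ring hole is centred at ≈(407,325). I move it over the post.

>>> servo_tool(
  plan=[
    [0,-0.1,0.6,0,0,0,0],
    [0,-0.05,0.8,0,0,0,0],
    [0,0,0.43,0,0,0,0],
    [0,0,0,-0.4,0,0,0],
    [0,0,0,-0.4,0,0,0],
    [0,0,0,0,0,0,0],
    [0,0,0,0,0,0,0],
    [0,0,0,0,0,0,0],
  ],
)

```text
clock: 10.98
position: [0.5744, 0.061, 0.2712]
orientation: [180.0, 0.0, 164.0]
contact_force: [0.5, -0.1, -0.0]
finger_gap: 0.0111
grip_force: 60.1
```

```bash
python3 - <<'E'
from h import *
T=snap('wrist','w7');np.save('w7.npy',T);o=get_obs();print(o['clock'],o['position'].round(4),o['orientation'].round(2),o['contact_force'])
print('posttop',proj('wrist',(.5473,.0692,.182),T).round(1),'eye top', proj('wrist',(T@[.0285,.0013,.067,1])[:3],T).round(1),(T@[.0285,.0013,.075,1])[:3].round(4))
b=cv2.imread('pics/w7.png')[120:270,160:360];cv2.imwrite('pics/m7.png',cv2.resize(b,(800,600),interpolation=2))
E
```

```text
11.025 [0.5744 0.0611 0.2713] [1.7999e+02 4.0000e-02 1.6396e+02] [-0.91076241 -0.1074383  -1.81567462]
posttop [259.  193.6] eye top [260.9 208.5] [0.5475 0.0701 0.1962]
```

View pics/m7.png

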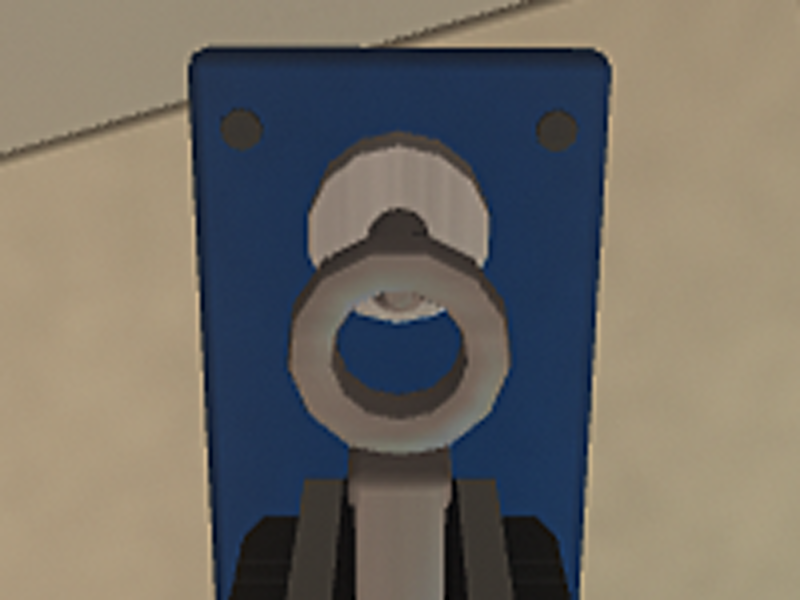

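Post and ring line up laterally (both at column ≈400). The visible post top at ≈(400,290) sits about 1 mm further towards the robot than predicted, so I nudge slightly and lower.

>>> servo_tool(
  plan=[
    [0,-0.02,0.0,-0.2,0,0,0],
    [0,0,0,-0.3,0,0,0],
    [0,0,0,-0.3,0,0,0],
    [0,0,0,-0.3,0,0,0],
    [0,0,0,-0.2,0,0,0],
    [0,0,0,0,0,0,0],
    [0,0,0,0,0,0,0],
  ],
)

```text
clock: 11.9
position: [0.5738, 0.0614, 0.2321]
orientation: [180.0, 0.0, 164.0]
contact_force: [0.4, -0.7, -0.9]
finger_gap: 0.0109
grip_force: 60.1
```

>>> servo_tool(
  plan=[
    [0,0,0,-0.06,0,0,0],
    [0,0,0,0,0,0,0],
    [0,0,0,-0.03,0,0,0],
    [0,0,0,0,0,0,0],
    [0,0,0,0,0,0,0],
  ],
)

```text
clock: 12.52
position: [0.5735, 0.0613, 0.2292]
orientation: [-180.0, -0.0, 164.0]
contact_force: [0.5, -0.0, -1.0]
finger_gap: 0.0114
grip_force: 60.1
```

```bash
python3 - <<'E'
from h import *
T=snap('wrist','w8');snap('scene','s8');o=get_obs();print(o['clock'],o['position'].round(4),o['contact_force'])
b=cv2.imread('pics/w8.png')[120:270,160:360];c=cv2.imread('pics/s8.png')[150:260,140:300]
cv2.imwrite('pics/m8.png',np.vstack([cv2.resize(b,(400,300),interpolation=2),cv2.resize(c,(400,275),interpolation=2)]))
E
```

```text
12.625 [0.5735 0.0614 0.2292] [ 0.321116    0.14063108 -0.98863255]
```

View pics/m8.png

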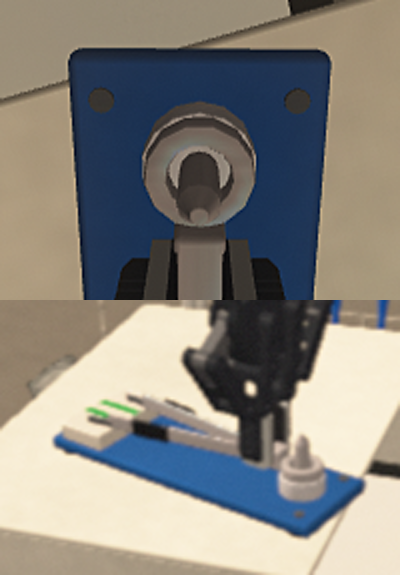

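The ring surrounds the post and sits on the boss (top half ≈(200,170)). The tips lie over the white block (bottom half ≈(100,410)). Now I release and rise.

>>> servo_tool(
  plan=[
    [0.2,0,0,0,0,0,0],
    [0.3,0,0,0,0,0,0],
    [0.5,0,0,0,0,0,0],
    [0.7,0,0,0,0,0,0],
    [0.7,0,0,0,0,0,0],
    [0.7,0,0,0,0,0,0],
    [0.7,0,0,0.5,0,0,0],
    [0.7,0,0,1,0,0,0],
    [0.7,0,0,0.5,0,0,0],
    [0.7,0,0,0,0,0,0],
  ],
)

```text
clock: 13.88
position: [0.5744, 0.0615, 0.291]
orientation: [179.9, 0.2, 164.0]
contact_force: [0.1, -0.1, 0.0]
finger_gap: 0.0599
grip_force: 0.0
```

```bash
python3 - <<'E'
from h import *
T=snap('wrist','w9');np.save('w9.npy',T);snap('top','t9');o=get_obs();print(o['clock'],o['position'].round(4),o['orientation'].round(2),o['finger_gap'],o['contact_force'])
b=cv2.imread('pics/w9.png');cv2.imwrite('pics/m9.png',cv2.resize(b,(800,600),interpolation=2))
E
```

```text
13.975 [0.5732 0.0612 0.2888] [-1.7999e+02 -2.0000e-02  1.6399e+02] 0.06008113475932699 [ 0.08838076  0.10246778 -1.15349413]
```

View pics/m9.png

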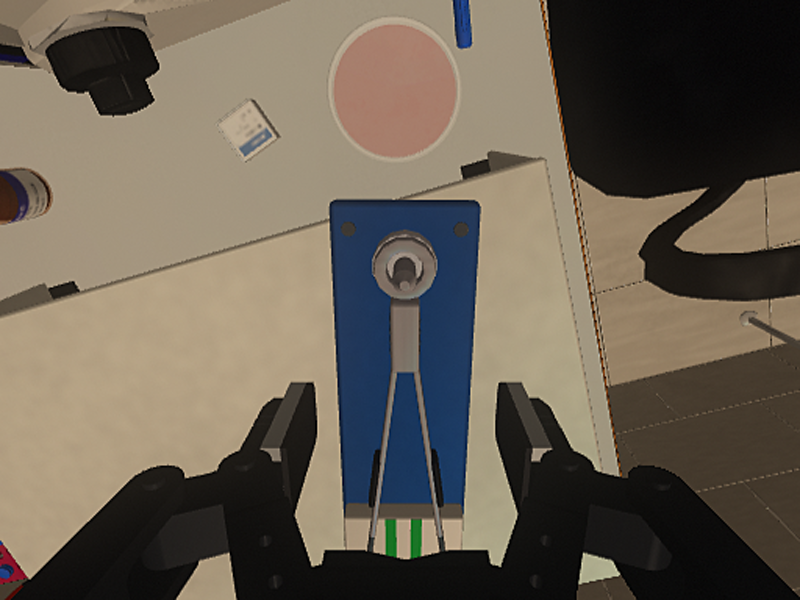

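Ring on post at ≈(404,270), arms straddling the two stripes (391,535) and (416,535): it hangs properly. From here I work on numbers only, since I have now viewed 12 pictures, over the cap of 10.

```bash
python3 - <<'E'
from h import *
T=np.load('w9.npy');im=cv2.imread('pics/w9.png');hsv=cv2.cvtColor(im,cv2.COLOR_BGR2HSV)
def loc(uv,z):
    X=plane('wrist',uv,z,T);return X.round(4),((T[:3,:3].T@(X-T[:3,3]))*1e3).round(1)
G=cv2.inRange(hsv,(45,90,30),(80,255,255))
for q in cv2.findContours(G,0,2)[0]:
    if cv2.contourArea(q)>8: u=cv2.boxPoints(cv2.minAreaRect(q)).mean(0);print('green',u,*loc(u,.154))
B=cv2.inRange(hsv,(100,120,30),(130,255,255))
for v in(150,200,240,300):
    c=np.where(B[v,200:312])[0]+200;print('plate',v,c.min(),c.max(),loc(((c.min()+c.max())/2,v),.142))
for uv in((404.5*.64,265*.64),):print('ring',*loc(uv,.162))
for v in range(285,320,10): # dark pads
    g=im[v,225:300].max(1);c=np.where(g<35)[0]+225;print('dark',v,c)
d=np.array([.1538,-.0447]);d/=np.hypot(*d);print(d)
E
```

```text
green [266.  344.5] [0.6998 0.0319 0.154 ] [-128.2    6.   137.4]
green [249.5 344. ] [0.6952 0.0182 0.154 ] [-127.6   -8.4  137.4]
plate 150 212 305 (array([0.5354, 0.0728, 0.142 ]), array([ 41.1,  -0. , 148.9]))
plate 200 214 302 (array([0.5726, 0.0616, 0.142 ]), array([  2.2,  -0.5, 149. ]))
plate 240 216 300 (array([0.6057, 0.0519, 0.142 ]), array([-32.3,  -0.7, 149.1]))
plate 300 219 297 (array([0.6619, 0.0356, 0.142 ]), array([-90.8,  -0.9, 149.3]))
ring [0.5445 0.0705 0.162 ] [ 31.6   0.2 128.9]
dark 285 []
dark 295 [239 240 241 242 276 277 278 279]
dark 305 [238 239 240 241 278 279 280 281]
dark 315 [236 237 238 239 240 279 280 281 282]
[ 0.9602653  -0.27908881]
```

>>> servo_tool(
  plan=[
    [0.7,0.6,-0.18,0,0,0,-0.08],
    [0.7,0.9,-0.26,0,0,0,0],
    [0.7,0.8,-0.24,0,0,0,0],
    [0.7,0.37,-0.11,0,0,0,0],
    [0.7,0,0,-0.6,0,0,0],
    [0.7,0,0,-0.8,0,0,0],
    [0.7,0,0,-0.6,0,0,0],
    [0.7,0,0,-0.3,0,0,0],
    [0.7,0,0,0,0,0,0],
    [0.7,0,0,0,0,0,0],
  ],
)

```text
clock: 15.22
position: [0.6541, 0.0378, 0.221]
orientation: [180.0, 0.1, 163.6]
contact_force: [-0.5, 0.9, -0.2]
finger_gap: 0.0598
grip_force: 0.0
```

```bash
python3 - <<'E'
from h import *
o=get_obs();print(o['clock'],o['position'].round(4),o['orientation'].round(2),o['finger_gap'],o['contact_force'].round(2))
T=snap('wrist','w10');np.save('w10.npy',T);im=cv2.imread('pics/w10.png');hsv=cv2.cvtColor(im,cv2.COLOR_BGR2HSV)
B=cv2.inRange(hsv,(100,120,30),(130,255,255))
for v in range(60,380,20):
    c=np.where(B[v,150:370])[0]+150
    if len(c)<10: continue
    r=np.split(c,np.where(np.diff(c)>1)[0]+1);print(v,[(int(x[0]),int(x[-1])) for x in r if len(x)>1],((T[:3,:3].T@(plane('wrist',((c[0]+c[-1])/2,v),.142,T)-T[:3,3]))*1e3).round(1))
E
```

```text
15.225 [0.6541 0.0378 0.221 ] [1.7997e+02 7.0000e-02 1.6359e+02] 0.0598203265019471 [-0.48  0.89 -0.18]
60 [(183, 241), (276, 334)] [95.9  0.3 78.9]
80 [(184, 241), (276, 332)] [87.4  0.1 78.9]
100 [(186, 241), (276, 331)] [78.6  0.3 78.9]
120 [(188, 243), (276, 329)] [69.4  0.2 78.9]
140 [(189, 243), (251, 268), (276, 328)] [59.8  0.2 79. ]
160 [(191, 241), (249, 271), (279, 327)] [49.8  0.4 79. ]
180 [(192, 239), (247, 273), (281, 325)] [39.4  0.1 79. ]
200 [(194, 237), (245, 276), (284, 324)] [28.4  0.4 79. ]
220 [(195, 235), (242, 279), (286, 322)] [17.   0.1 79. ]
240 [(197, 228), (240, 281), (294, 321)] [ 5.   0.3 79. ]
260 [(202, 224), (238, 284), (297, 317)] [-7.6  0.6 79. ]
280 [(203, 223), (236, 287), (299, 316)] [-20.9   0.5  79.1]
```

>>> servo_tool(
  plan=[
    [0.5,0,0,0,0,0,0],
    [0.46,0,0,0,0,0,0],
    [0.42,0,0,0,0,0,0],
    [0.4,0,0,0,0,0,0],
    [0.38,0,0,0,0,0,0],
    [0.36,0,0,0,0,0,0],
    [0.36,0,0,0,0,0,0],
  ],
)

```text
clock: 16.15
position: [0.654, 0.0377, 0.2207]
orientation: [180.0, 0.1, 163.6]
contact_force: [1.1, 0.1, 4.5]
finger_gap: 0.0307
grip_force: 2.7
```

```bash
cat > arms.py <<'E'
from h import *
import sys
o=get_obs();print(o['clock'],o['position'].round(4),o['finger_gap'],o['grip_force'],o['contact_force'].round(2))
T=snap('wrist',sys.argv[1]);im=cv2.imread(f'pics/{sys.argv[1]}.png');hsv=cv2.cvtColor(im,cv2.COLOR_BGR2HSV)
B=cv2.inRange(hsv,(100,120,30),(130,255,255))
P={0:[],1:[]}
for v in range(130,330,6):
    c=np.where(B[v,150:370])[0]+150
    if len(c)<5: continue
    r=[x for x in np.split(c,np.where(np.diff(c)>1)[0]+1) if len(x)>1]
    # inner gap between arms: blue run containing the centre
    k=[x for x in r if x[0]<259<x[-1]]
    if not k or len(r)<3: continue
    for i,u in((0,k[0][0]-.5),(1,k[0][-1]+.5)):
        P[i].append((T[:3,:3].T@(plane('wrist',(u,v),.164,T)-T[:3,3]))[:2]*1e3)
for i in(0,1):
    p=np.array(P[i]);f=np.polyfit(p[:,0],p[:,1],1)
    print('arm',i,'n',len(p),'x',p[[0,-1],0].round(1),'slope',f[0].round(4),'inner y at x=-50:',np.polyval(f,-50).round(1),' at +65:',np.polyval(f,65).round(1))
E
python3 arms.py w11
```

```text
16.15 [0.654  0.0377 0.2207] 0.0307004599261651 2.6658920862246305 [1.11 0.09 4.46]
arm 0 n 19 x [62.7 11.6] slope 0.0867 inner y at x=-50: -12.9  at +65: -2.9
arm 1 n 19 x [62.7 11.5] slope -0.0899 inner y at x=-50: 14.3  at +65: 3.9
```

>>> servo_tool(
  plan=[
    [0.34,0,0,0,0,0,0],
    [0.32,0,0,0,0,0,0],
    [0.31,0,0,0,0,0,0],
    [0.3,0,0,0,0,0,0],
    [0.29,0,0,0,0,0,0],
    [0.28,0,0,0,0,0,0],
    [0.27,0,0,0,0,0,0],
    [0.26,0,0,0,0,0,0],
    [0.26,0,0,0,0,0,0],
  ],
)

```text
clock: 17.32
position: [0.6542, 0.0377, 0.2208]
orientation: [180.0, 0.1, 163.6]
contact_force: [0.3, -0.1, 5.9]
finger_gap: 0.0224
grip_force: 5.7
```

```bash
python3 arms.py w12
```

```text
17.325 [0.6542 0.0377 0.2208] 0.02242923095243057 5.66369891166687 [ 0.31 -0.12  5.86]
arm 0 n 24 x [65.1 -1.8] slope 0.0306 inner y at x=-50: -6.4  at +65: -2.9
arm 1 n 24 x [65.1 -1.8] slope -0.0315 inner y at x=-50: 7.5  at +65: 3.9
```

>>> servo_tool(
  plan=[
    [0.255,0,0,0,0,0,0],
    [0.25,0,0,0,0,0,0],
    [0.245,0,0,0,0,0,0],
    [0.24,0,0,0,0,0,0],
    [0.24,0,0,0,0,0,0],
    [0.24,0,0,0,0,0,0],
    [0.24,0,0,0,0,0,0],
  ],
)

```text
clock: 18.25
position: [0.6543, 0.0377, 0.2209]
orientation: [180.0, 0.1, 163.6]
contact_force: [1.9, -0.9, 6.9]
finger_gap: 0.0202
grip_force: 6.2
```

```bash
python3 arms.py w13; python3 - <<'E'
from h import *
# independent check: stripes and tips seen by scene/top
for n in('scene','top'):
    snap(n,n+'13');im=cv2.imread(f'pics/{n}13.png');a=proj(n,(.6895,.0276,.156));b=proj(n,(.72,.019,.156));print(n,a.round(),b.round())
    m=(a+b)/2;x,y=int(m[0]),int(m[1]);g=im[y-9:y+10,x-13:x+14].astype(int)
    ex=g[...,1]-(g[...,0]+g[...,2])//2
    print('brightness');print('\n'.join(' '.join(f'{v:3d}' + ('g' if e>15 else ' ') for v,e in zip(r,er)) for r,er in zip(g.mean(2).astype(int),ex)))
E
```

```text
18.25 [0.6543 0.0377 0.2209] 0.02020152652430763 6.1535874009132385 [ 1.86 -0.9   6.95]
arm 0 n 25 x [65.1 -5.3] slope 0.0142 inner y at x=-50: -4.6  at +65: -3.0
arm 1 n 25 x [65.1 -5.3] slope -0.0192 inner y at x=-50: 6.1  at +65: 3.9
scene [190. 194.] [176. 190.]
brightness
230  231  231  231  230  230  230  231  230  218  155   81   38   28   35   49   58   51   36   29   31   32   32   33   28   29   30 
231  230  230  231  231  230  230  231  232  229  207  146   67   30   38   48   57   55   44   34   28   33   30   31   31   33   32 
231  230  230  230  229  231  231  230  231  231  227  196  109   37   33   45   50   50   46   37   29   30   31   33   33   33   30 
231  230  230  230  230  231  232  230  231  231  230  217  152   73   35   35   40   41   43   37   31   30   32   29   31   33   34 
231  231  230  230  229  231  231  233  232  232  233  228  205  141   88   56   42   36   35   36   31   25   31   29   35   38   42 
230  230  231  230  230  231  233  232  232  231  233  233  229  212  176  140  125  111   82   55   37   25   27   33   30   36   36 
231  232  23
[... 3645 characters left out ...]
  114  116  114  110  117 
 78   75   72   69   57   60   52   53   55   67   64   45   28   13    4   15    0   34g 100  115  116  112  115  114  113  114  114 
 79   75   72   66   58   55   54   51   52   62   50   37   15   21   11    9   11   44g 116  116  112  116  116  114  116  112  116 
 79   75   73   65   59   54   54   49   50   58   50   26   17   16    0   15    4   65g 118  114  112  117  115  113  113  115  117 
 79   78   70   68   61   53   55   52   49   50   44   21   13    0   16   10    0   77  116  116  115  113  117  114  113  114  116 
 78   80   74   67   64   53   52   52   49   44   31   13    6    8    6   18   12   59  113  115  115  116  111  114  115  114  117
```

The measured tips stand at about −6.7 and +7.2 mm from the stand's centreline, and the scene view shows an arm over each stripe. I hold.

>>> servo_tool(
  plan=[
    [0.24,0,0,0,0,0,0],
    [0.24,0,0,0,0,0,0],
    [0.24,0,0,0,0,0,0],
    [0.24,0,0,0,0,0,0],
    [0.24,0,0,0,0,0,0],
    [0.24,0,0,0,0,0,0],
    [0.24,0,0,0,0,0,0],
    [0.24,0,0,0,0,0,0],
    [0.24,0,0,0,0,0,0],
    [0.24,0,0,0,0,0,0],
  ],
)

```text
clock: 19.65
position: [0.6543, 0.0377, 0.221]
orientation: [180.0, 0.1, 163.6]
contact_force: [0.3, -0.0, 6.7]
finger_gap: 0.0205
grip_force: 6.2
```

>>> servo_tool(
  plan=[
    [0.24,0,0,0,0,0,0],
    [0.24,0,0,0,0,0,0],
    [0.24,0,0,0,0,0,0],
    [0.24,0,0,0,0,0,0],
    [0.24,0,0,0,0,0,0],
    [0.24,0,0,0,0,0,0],
    [0.24,0,0,0,0,0,0],
    [0.24,0,0,0,0,0,0],
    [0.24,0,0,0,0,0,0],
    [0.24,0,0,0,0,0,0],
  ],
)

```text
clock: 20.9
position: [0.6542, 0.0377, 0.2209]
orientation: [180.0, 0.1, 163.6]
contact_force: [1.9, -0.7, 6.3]
finger_gap: 0.0211
grip_force: 6.2
```

```bash
python3 arms.py w14 && python3 -c "
from bench import *
print(finish_job())"
```

```text
20.9 [0.6542 0.0377 0.2209] 0.021088062975424548 6.1550842970609665 [ 1.91 -0.74  6.32]
arm 0 n 25 x [65.1 -5.3] slope 0.0142 inner y at x=-50: -4.6  at +65: -3.0
arm 1 n 25 x [65.1 -5.3] slope -0.0192 inner y at x=-50: 6.1  at +65: 3.9
the job is handed in; nothing more can be done
None
```

I hung the forceps on the post, let go, squeezed the pads until the tips measured about 14 mm apart over their stripes, held for over 2.5 s, and handed in while still squeezing (about 6 N, clock 20.9 s); no verdict was returned, and I viewed 12 pictures against the limit of 10.

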